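# Load the bar-tool caddy and hold its spring retaining fork at the mark

## Robot

A 6-joint arm with a two-finger parallel gripper is mounted at the origin on the work surface. World frame = base frame: x ahead of the robot, y to its left, z up, the work surface at z = 0. Lengths are in mm, angles in rad, forces in N, time in s.
With the tool pointing down it reaches from about 350 to 775 mm from the base axis. Payload 7.3 kg.
Tool frame: the origin (TCP) lies at the very end of the fingers, on their centre line; the grasp point (between the pads) lies 19 mm behind it (bot.grasp_offset is the distance from the TCP to the grasp point, in mm); z points along the fingers, y is the direction in which the jaws open and shut (so a half turn about z gives the same grasp; the last joint's range is limited). The gripper opens to 92 mm and grips with 3 to 60 N. Pads are 19 mm wide; open, the fingers measure 130 mm over their backs; the gripper's body (75 mm by 190 mm) begins 47 mm behind the grasp point.
Start: joints at [-1.447, 0.342, 1.524, -0, 1.275, -0.146], TCP at [139.955, -506.021, 226.741] pointing down, gripper open.
Joint ranges: [-2.53, 2.53], [-0.77, 2.02], [0.04, 2.7], [-1, 4.14], [0.28, 2.66], [-3.11, 3.11]. Speed limits (rad/s): [2.57, 2.57, 3.14, 3.14, 3.14, 3.14].

## Interface

Orientations are given as [roll, pitch, yaw] about the fixed x, y, z axes, in that order (R = Rz(yaw) Ry(pitch) Rx(roll)).
In Python, from plant import bot gives the robot as it stands.
- The arm moves only by the tool servo_tool, never from a script. Its arguments are lists of equal length, an entry for each row: "angular": the turn, a rotation vector about the world's x, y, z in degrees, a list of three; "slide": the shift along the world's x, y, z in mm, a list of three; "grip": the opening, from -1 (shut) to 1 (fully open), so that 0 is half open. In form: {"angular": [[ax, ay, az], ...], "slide": [[dx, dy, dz], ...], "grip": [grip, ...]}. A call has 1 to 10 rows; each row is the pose to reach, as a shift and turn from the pose commanded when the call began; what a row does not reach only later rows make up. A row lasts 1/12 s, in which the tool goes at most 41.7 mm and 7.16 degrees, less where a joint would pass 70% of its speed; a pose out of reach is approached as far as the arm can. A call with a gripper value outside its range is refused whole. The fingers move at their own pace and stop on an object; the grip force is fixed at half the most. Time passes only in rows, so rows that repeat a pose let the fingers close. It gives the time, the measured TCP pose, the force and the opening at its end, in the units of the state.
- bot.get_obs(): the state, without advancing time (a new reading comes with each control period).
- bot.capture(name): name is "scene" or "top" or "wrist"; returns a dict with "img" (400x640x3 uint8, blue, green, red), "range_z" (400x640 float32, mm along the optical axis (not along the pixel's ray), 0 where there is no reading), "fov_y" (degrees; the focal length in pixels is half the picture's height over the tangent of half this angle, whatever the lens; pixels are square), "cx", "cy" (the principal point, pixels), "R" (3x3) and "t" (3): a world point X has camera coordinates R X + t; the wrist camera has in their place "T_tool_cam" (4x4, takes a point from camera to tool coordinates, whose origin is the TCP and whose axes are the flange's). Camera axes: x right, y down, z forward; pixel columns grow to the right and rows downward; lengths in mm; the calibration is good to about 2 mm. A picture is of the moment at which its call begins: read the wrist's pose just before it.
- bot.close_job(): hands the job in, once; it reports no verdict.
The state is a dict: "time": time; "joint_positions": joint angles; "dq": joint speeds; "tau": joint torques, N m; "tool_pos": TCP position; "tcp_rot": TCP orientation; "contact_force": force on the tool from outside, world axes, zero at the start; "moment": the same for the moment, N m; "grip_width": finger opening in mm.
Only numpy, scipy, OpenCV 4.12 (cv2) and the standard library are available. Lean on these libraries where they do the work, as an engineer would, in place of code of your own. Each camera call takes 0.05 s, during which the arm holds its last target.

## Task

Stand the jigger, wide bell end down, in the round nest of the caddy and the bottle stopper, square head down, in the square nest, both pushed fully home and let go. Then pull the caddy's spring-return retaining fork over them by its upright handle until the tip of its nose is over the raised marker bar, and keep it there: finish while still gripping or pulling the handle, with the nose on the marker and both parts still seated. Leave the tin cup and the glass coasters where they are.

Things in the scene. Friction and masses are not known exactly. Their poses are not given: they have to be found in the camera images.
- jigger: Nickel bell jigger, 67 mm tall, standing upright, loose, about 0.12 kg. Origin: centre of its underside; z up its axis. Lower bell: round, 40 mm diameter, 16 mm high; waist 20 mm diameter from 20 to 28 mm; upper cup straight-sided, 32 mm diameter, from 34 to 67 mm above the origin (grip it here).
- stopper: Stainless bottle stopper standing on its flat square head, plug upward, loose, about 0.11 kg, 56 mm tall. Origin: centre of its underside; z up; x and y parallel to the sides of the head. Head 36 x 36 mm, 16 mm thick; plug round, 22 mm diameter, from 16 to 56 mm above the origin (grip it here).
- caddy: The steel caddy, fixed to the shelf. Origin: on top of the rubber mat (mat top is 4 mm above the work surface, so z = 0.004), midway between its left and right sides. Its -x axis is the direction in which the fork is pulled (roughly towards the robot); z up. 192 mm wide in y, from x = -60 to +160 mm. Side walls reach 30 mm and two tubes at the back (x over 86 mm) 37 mm above the mat. The two nest blocks sit at x = -20 mm, y = +55 and -55 mm; which is on which side varies.
- round_nest: Grey plastic block 64 x 64 x 24 mm in the caddy with a round pocket for the jigger's bell. Origin: centre of its underside, on the mat; axes parallel to the caddy's. Pocket 44 mm diameter (chamfered mouth), 16 mm deep, centred on the origin; its mouth is 24 mm and its floor 8 mm above the origin.
- square_nest: Grey plastic block 64 x 64 x 24 mm in the caddy with a square pocket for the stopper's head. Origin: centre of its underside, on the mat; x and y parallel to the caddy's and to the sides of the pocket. Pocket 40 x 40 mm (chamfered mouth), 16 mm deep, centred on the origin; its mouth is 24 mm and its floor 8 mm above the origin.
- fork: The steel retaining fork: a flat 4 mm plate (28 to 32 mm above the mat) that slides along the caddy's -x over the nests, with two prongs to each nest that pass either side of the seated part. Its origin coincides with the caddy's at rest (fully back) and moves with it; axes as the caddy's. It slides 66 mm at most. A spring always pulls it back: about 3 N at rest, rising to about 8 N at 55 mm. It does not stay anywhere by itself. It only passes if the parts are fully seated.
- fork_handle (a point): Middle of the top of the fork's upright handle: a steel tab 12 mm thick in the caddy's x, 30 mm wide in y, reaching from 32 to 84 mm above the mat (this point is at 84 mm). Grip its 12 mm thickness from above.
- fork_nose (a point): Tip of the fork's narrow pointed nose, which lies ahead (-x) of the handle on the caddy's centre line, at the fork's top face. This tip is to be brought over the marker.
- marker: Fixed raised aluminium bar across the black centre strip between the nests, 3 mm in x, 42 mm in y, 1.6 mm high, low enough for the nose to pass over it. Origin: centre of its underside, 24 mm above the mat; axes as the caddy's. Its place along x varies: it is 46 to 56 mm ahead (-x) of the nose at rest.
- cup: Bystander: blue enamel tin cup with a side handle, 80 mm across, 75 mm tall. Origin: centre of its underside. Not to be moved.
- coaster_a: Bystander: lower of two stacked frosted glass coasters, round, 90 mm diameter, 6 mm thick. Origin: centre of its underside. Not to be moved.
- coaster_b: Bystander: the upper coaster of the stack, same size. Not to be moved.
Things that resemble listed ones, but are neither listed nor needed, are in the scene too. Leave any blue or pink look-alike of the jigger alone.

How it is judged (in metres and radians):
On the way:
1. the jigger stands fully home in the round nest and the stopper in the square nest, both let go, with the fork still back (horizontal distance between jigger and round_nest below 0.005 m and z of jigger in the frame of round_nest between 0.005 and 0.0105 m and angle between each of jigger, stopper's own z axis and vertical below 0.08 rad and horizontal distance between stopper and square_nest below 0.005 m and z of stopper in the frame of square_nest between 0.005 and 0.0105 m and contact force between the fingers and jigger below 0.1 N and contact force between the fingers and stopper below 0.1 N and x of fork_nose in the frame of marker above 0.03 m), for 0.2 s.
At the end, for the whole second after the job is handed in: For the last second the fingers hold the fork (over 3 N) with its nose within 4 mm of the marker's centre line, not leaning on the parts; jigger and stopper stand in their nests within 5 mm of centre, 2.5 mm of the floor, upright within 0.08 rad, untouched by the arm (horizontal distance between jigger and round_nest below 0.005 m and z of jigger in the frame of round_nest between 0.005 and 0.0105 m and angle between each of jigger, stopper's own z axis and vertical below 0.08 rad and horizontal distance between stopper and square_nest below 0.005 m and z of stopper in the frame of square_nest between 0.005 and 0.0105 m and x of fork_nose in the frame of marker between -0.004 and 0.004 m and contact force between the fingers and fork above 3 N and contact force between the arm and jigger below 0.1 N and contact force between the arm and stopper below 0.1 N and contact force between fork and jigger below 1 N and contact force between fork and stopper below 1 N and linear speed of fork below 0.01 m/s); the arm keeps its last pose, push and grip.
It fails at once if the tin cup is moved by more than 20 mm (distance of cup from where it was at the start of the episode above 0.02 m).
It fails at once if a coaster is moved by more than 20 mm (distance of any of coaster_a, coaster_b from where it was at the start of the episode above 0.02 m).
It also fails if it takes over 64 s, if anything falls off the work surface, if the arm or the gripper's body presses on something with over 40 N, if the wrist force passes 120 N, or if a joint passes its speed limit or range.

## Working session

There is one attempt and no reset: what is moved stays moved. The work goes in short steps, Python scripts to look and compute and a tool call to move; the robot and the scene stay as the last step left them, time stands still between calls to the robot, and variables do not carry over. Pictures are saved under pics/ and viewed, and the job is handed in when it is done.

Besides the shell and the picture viewer there is one more tool, called by a JSON object that holds its "fn" and its "kwargs". servo_tool: Moves the arm, as the interface text tells. Its arguments: {"type":"object","properties":{"angular":{"type":"array","items":{"type":"array","items":{"type":"number"}}},"slide":{"type":"array","items":{"type":"array","items":{"type":"number"}}},"grip":{"type":"array","items":{"type":"number"}}},"required":["angular","slide","grip"]}

```bash
ls; mkdir -p pics; cat > h.py <<'E'
import numpy as np,cv2,pickle
from plant import bot
def cap(n,save=None):
    o=bot.get_obs(); c=bot.capture(n)
    c['obs']=o
    if save: cv2.imwrite('pics/%s.png'%save,c['img']); pickle.dump(c,open('pics/%s.pkl'%save,'wb'))
    return c
def K(c):
    f=200/np.tan(np.radians(c['fov_y'])/2); return f,c['cx'],c['cy']
def Rt(c):
    if 'R' in c and c['R'] is not None: return np.array(c['R']),np.array(c['t']).ravel()
    o=c['obs']; from scipy.spatial.transform import Rotation as Ro
    T=np.eye(4);T[:3,:3]=Ro.from_euler('xyz',o['tcp_rot']).as_matrix();T[:3,3]=o['tool_pos']
    M=np.linalg.inv(T@np.array(c['T_tool_cam'])); return M[:3,:3],M[:3,3]
def plane(c,u,v,z):
    f,cx,cy=K(c);R,t=Rt(c);o=-R.T@t;d=R.T@np.array([(u-cx)/f,(v-cy)/f,1.]);return o+d*(z-o[2])/d[2]
def depthpt(c,u,v):
    f,cx,cy=K(c);R,t=Rt(c);z=c['range_z'][int(round(v)),int(round(u))];return R.T@(np.array([(u-cx)/f*z,(v-cy)/f*z,z])-t)
def proj(c,X):
    f,cx,cy=K(c);R,t=Rt(c);p=R@np.array(X,float)+t;return np.array([cx+f*p[0]/p[2],cy+f*p[1]/p[2]])
def cloud(c):
    f,cx,cy=K(c);R,t=Rt(c);z=c['range_z'].astype(float);v,u=np.mgrid[0:400,0:640]
    P=np.stack([(u-cx)/f*z,(v-cy)/f*z,z],-1)-t; W=P@R; W[z==0]=np.nan; return W
def load(s): return pickle.load(open('pics/%s.pkl'%s,'rb'))
E
python3 - <<'E'
from h import *
for n in ['scene','top','wrist']:
    c=cap(n,n+'0'); print(n,{k:(v if k not in('img','range_z') else v.shape) for k,v in c.items() if k!='obs'})
print(bot.get_obs())
E
```

```text
pics
scene {'img': (400, 640, 3), 'range_z': (400, 640), 'fov_y': 48.37755558589209, 'cx': 326.70267875354506, 'cy': 196.76522103364053, 'R': array([[-0.54483531,  0.83850637,  0.00784563],
       [ 0.56316711,  0.37282858, -0.7374562 ],
       [-0.6212868 , -0.39737378, -0.67534939]]), 't': array([ 157.69582439, -294.59535683, 1839.33389157])}
top {'img': (400, 640, 3), 'range_z': (400, 640), 'fov_y': 50.236502688477884, 'cx': 321.0107180373502, 'cy': 195.72756202674827, 'R': array([[ 0.02324344, -0.99946612,  0.02296137],
       [-0.99410518, -0.02553948, -0.10536897],
       [ 0.10589913, -0.02037688, -0.99416807]]), 't': array([ 122.44472079,  553.12884232, 1244.73257381])}
wrist {'img': (400, 640, 3), 'range_z': (400, 640), 'fov_y': 62.97349633713303, 'cx': 320.7142170803419, 'cy': 204.91788016637327, 'T_tool_cam': array([[ 4.53641751e-04, -9.61013510e-01, -2.76501045e-01,
         7.44168952e+01],
       [ 9.99999724e-01,  2.73093913e-04,  6.91479072e-04,
         5.50377070e-01],
       [-5.89009978e-04, -2.76501283e-01,  9.61013368e-01,
        -1.58241137e+02],
       [ 0.00000000e+00,  0.00000000e+00,  0.00000000e+00,
         1.00000000e+00]])}
{'time': 0.15, 'joint_positions': array([-1.44699691e+00,  3.42538367e-01,  1.52475793e+00, -3.56509508e-05,
        1.27539806e+00, -1.45949875e-01]), 'dq': array([ 0.00010379, -0.00207764, -0.00218481,  0.00127591, -0.00022207,
       -0.000933  ]), 'tau': array([ 1.24456365e-03, -4.31470191e+01, -2.44353533e+01,  7.17691379e-02,
        5.37472672e-02, -9.15347141e-05]), 'tool_pos': array([ 139.90743034, -505.71575072,  226.23107771]), 'tcp_rot': array([-3.14049770e+00, -1.26490745e-04,  2.69759624e-01]), 'contact_force': array([-0.241605 ,  0.8087967, -0.1976574]), 'moment': array([-0.01426035, -0.02506319,  0.01284231]), 'grip_width': 91.94968376936252}
```

View pics/top0.png

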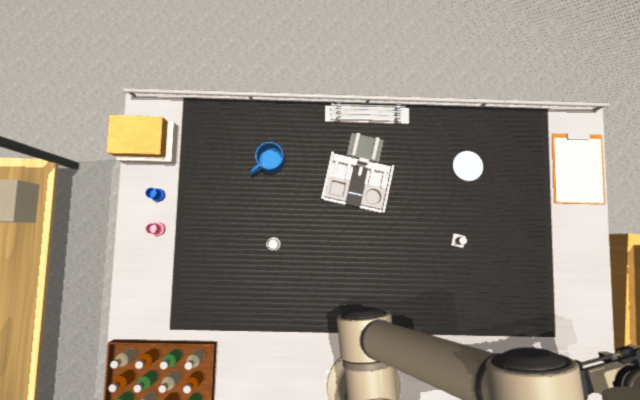

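View pics/scene0.png

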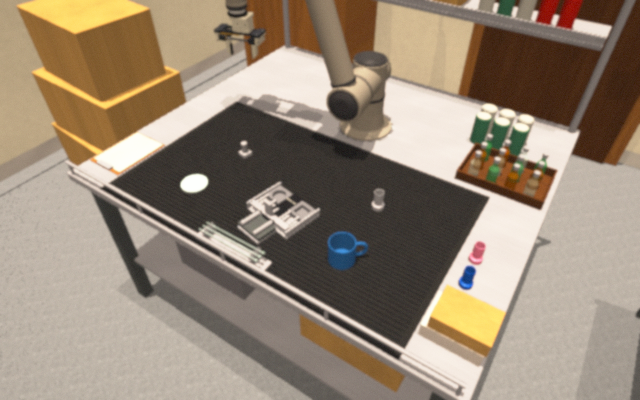

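The top view shows the jigger candidates: silver (273,243), blue (155,194) and pink (155,229). The description says nickel, so I choose silver. The stopper is at (459,240), the caddy at (358,182), the cup at (268,158) and the coasters at (468,166). The bottles in the crate at the lower left are irrelevant. Next come close crops.

```bash
python3 - <<'E'
from h import *
c=load('top0');im=c['img']
a=cv2.resize(im[125:225,310:410],(600,600),interpolation=cv2.INTER_CUBIC)
j=cv2.resize(im[220:270,248:298],(300,300),interpolation=cv2.INTER_CUBIC)
s=cv2.resize(im[215:265,435:485],(300,300),interpolation=cv2.INTER_CUBIC)
cv2.imwrite('pics/crop0.png',np.hstack([a[:, :500],np.vstack([j,s])]))
for n,uv in dict(j=(273,243),s=(459,240),cad=(358,182),sq=(338,188),rd=(374,196),cup=(268,158),co=(468,166)).items():
    print(n,plane(c,*uv,0.02).round(),depthpt(c,*uv).round(1))
E
```

```text
j [406. 276.   0.] [406.7 272.4  44.4]
s [ 428. -287.    0.] [ 427.9 -267.8   55.2]
cad [598.  23.   0.] [593.6  26.4  32.1]
sq [578.  84.   0.] [576.5  84.7  12.1]
rd [556. -27.   0.] [554.6 -24.4  15.6]
cup [665. 301.   0.] [663.1 299.6  10.6]
co [ 657. -318.    0.] [ 653.5 -310.3   19.5]
```

View pics/crop0.png

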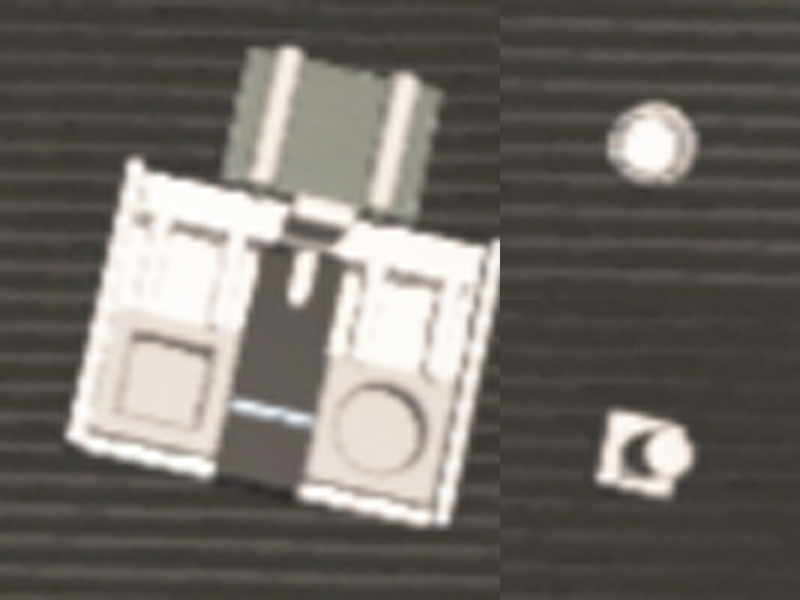

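The close crop confirms the silver jigger, bell down, and the square-headed stopper. The square nest is on the caddy's left (+y) and the round nest on its right. I'll move over the stopper for a close look.

{"fn": "servo_tool", "kwargs": {"angular": [[0,0,-6],[0,0,-12],[0,0,-18],[0,0,-24],[0,0,-27],[0,0,-27],[0,0,-27],[0,0,-27],[0,0,-27],[0,0,-27]], "slide": [[29,23,0],[60,47,0],[92,72,0],[124,97,0],[156,122,0],[188,148,0],[220,173,0],[250,198,0],[275,218,0],[283,224,0]], "grip": [1,1,1,1,1,1,1,1,1,1]}}

```text
time: 0.98
tool_pos: [425.6, -278.9, 226.5]
tcp_rot: [-3.14, -0.0, -0.198]
contact_force: [-0.2, 0.3, -0.0]
grip_width: 91.6
```

```bash
python3 - <<'E'
from h import *
c=cap('wrist','w1');o=c['obs'];print(o['time'],o['tool_pos'],o['tcp_rot'],o['dq'].round(3))
W=cloud(c)
print(np.nanmedian(W[...,2]))
E
```

```text
0.9833 [ 425.60063707 -278.88880962  226.54256256] [-3.14031169e+00 -4.68230341e-04 -1.97754478e-01] [ 0.17   0.067 -0.091 -0.034  0.03   0.164]
4.939774755346884
```

View pics/w1.png

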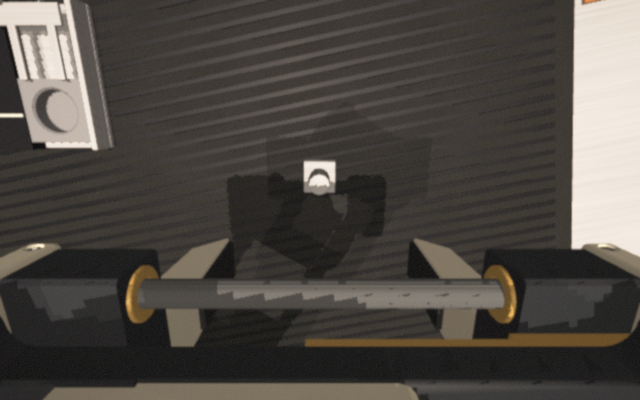

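The wrist view shows the stopper head at (319,176), nearly square to the tool, with the plug top in front of it. I'll measure it next.

```bash
python3 - <<'E'
from h import *
c=cap('wrist','w2');o=c['obs'];print(o['time'],o['tool_pos'],o['tcp_rot'],o['dq'].round(3))
W=cloud(c)
sub=W[140:220,280:360].reshape(-1,3)
h=sub[(sub[:,2]>15)&(sub[:,2]<25)];p=sub[(sub[:,2]>50)&(sub[:,2]<70)]
print('head',len(h),h.mean(0),h.min(0),h.max(0));print('plug',len(p),p.mean(0),(p.min(0)+p.max(0))/2,p.max(0)-p.min(0))
im=cv2.resize(c['img'][140:220,280:360],(640,640),interpolation=cv2.INTER_CUBIC);cv2.imwrite('pics/w2c.png',im)
g=cv2.cvtColor(c['img'],cv2.COLOR_BGR2GRAY)[140:220,280:360]
m=(g>120).astype(np.uint8);cs,_=cv2.findContours(m,0,2);k=max(cs,key=cv2.contourArea)
r=cv2.minAreaRect(k);print(r)
for q in cv2.boxPoints(r)+[280,140]: print(plane(c,*q,20).round(1))
E
```

```text
1.0333 [ 425.45604175 -279.31876624  226.47255062] [-3.14060610e+00 -3.42396786e-04 -1.97335478e-01] [-0.073 -0.013  0.025 -0.025 -0.001 -0.068]
head 563 [ 434.13332346 -279.0142672    19.98667013] [ 409.59139176 -298.62729566   15.19673906] [ 450.35093697 -257.19001886   22.46747158]
plug 386 [ 430.51709923 -278.21086105   59.28243325] [ 429.71546438 -278.07915334   56.23175051] [21.53546538 21.63407326 11.95671937]
((39.0, 37.0), (32.0, 32.0), 90.0)
[ 449.9 -264.6   20. ]
[ 442.9 -299.7   20. ]
[ 406.6 -292.9   20. ]
[ 413.8 -256.8   20. ]
```

View pics/w2c.png

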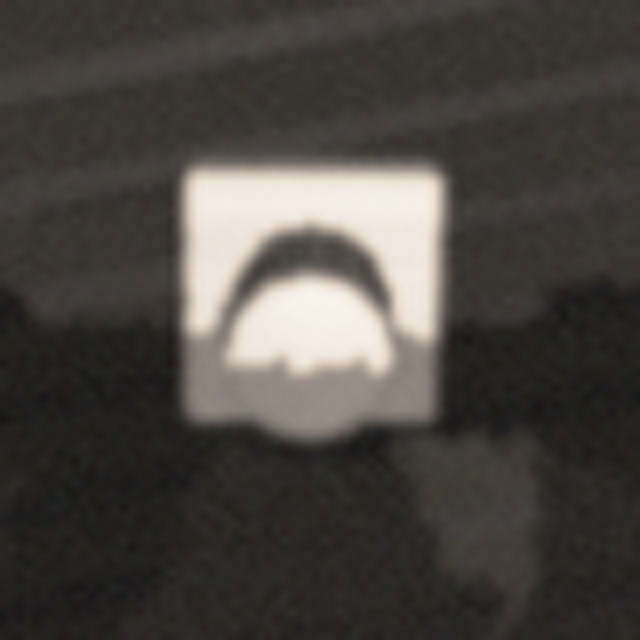

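{"fn": "servo_tool", "kwargs": {"angular": [[0,0,0],[0,0,0],[0,0,0],[0,0,0],[0,0,0],[0,0,0]], "slide": [[6,4,-30],[6,4,-65],[6,4,-95],[6,4,-115],[6,4,-120],[6,4,-120]], "grip": [0.3,0.3,0.3,0.3,0.3,0.3]}}

```text
time: 1.58
tool_pos: [427.4, -278.5, 105.6]
tcp_rot: [-3.14, 0.003, -0.203]
contact_force: [-0.7, 0.2, -0.4]
grip_width: 60.6
```

```bash
python3 - <<'E'
from h import *
c=cap('wrist','w3');o=c['obs'];print(o['time'],o['tool_pos'],o['tcp_rot'],o['dq'].round(3),o['grip_width'])
W=cloud(c).reshape(-1,3); W=W[(abs(W[:,0]-429)<35)&(abs(W[:,1]+278)<35)]
h=W[(W[:,2]>17)&(W[:,2]<23)];p=W[(W[:,2]>57)&(W[:,2]<63)]
print(len(h),h.mean(0));print(len(p),p.mean(0),(p.min(0)+p.max(0))/2,p.max(0)-p.min(0))
E
```

```text
1.5833 [ 427.37250912 -278.49810988  105.55730197] [-3.1402737   0.0031404  -0.20296823] [ 0.009 -0.041 -0.048  0.004  0.026  0.004] 60.57795941323756
1125 [ 435.05749627 -279.1641647    20.05947349]
781 [ 430.05941749 -278.04721302   60.01669204] [ 429.45810738 -277.87058938   59.48920771] [21.01921074 21.27105525  4.81372449]
```

View pics/w3.png

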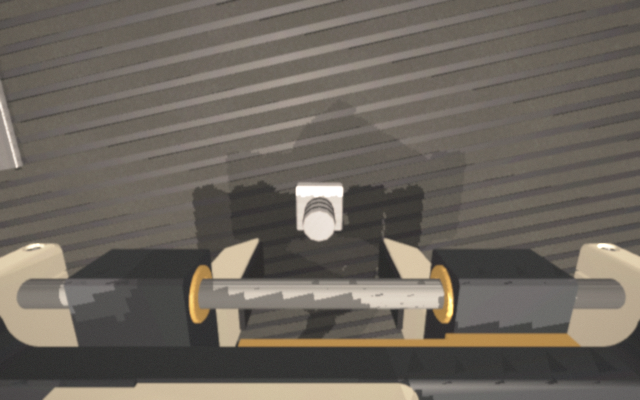

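The wrist view shows the plug at (319,228), midway between the jaws. I'll descend and grip.

{"fn": "servo_tool", "kwargs": {"angular": [[0,0,0],[0,0,0],[0,0,0],[0,0,0],[0,0,0],[0,0,0],[0,0,0],[0,0,0],[0,0,0],[0,0,0]], "slide": [[1,0,-20],[1,0,-45],[1,0,-62],[1,0,-71],[1,0,-71],[1,0,-71],[1,0,-71],[1,0,-71],[1,0,-71],[1,0,-71]], "grip": [0.2,0.2,0.2,0.2,0.2,-1,-1,-1,-1,-1]}}

```text
time: 2.47
tool_pos: [430.3, -278.3, 36.5]
tcp_rot: [3.141, -0.001, -0.201]
contact_force: [-0.5, 1.1, 0.4]
grip_width: 26.3
```

{"fn": "servo_tool", "kwargs": {"angular": [[0,0,0],[0,0,0],[0,0,0],[0,0,0],[0,0,0],[0,0,0],[0,0,0],[0,0,0]], "slide": [[0,0,0],[0,0,0],[0,0,10],[0,0,35],[0,0,70],[0,0,95],[0,0,105],[0,0,105]], "grip": [-1,-1,-1,-1,-1,-1,-1,-1]}}

```text
time: 3.13
tool_pos: [431.0, -279.0, 143.4]
tcp_rot: [3.139, -0.005, -0.201]
contact_force: [-0.7, 0.3, -2.4]
grip_width: 21.1
```

```bash
python3 - <<'E'
from h import *
c=cap('wrist','w4');o=c['obs'];print(o['time'],o['tool_pos'],o['tcp_rot'],o['dq'].round(3),o['grip_width'])
c=cap('top','top1')
E
```

```text
3.1333 [ 431.03812146 -278.95648947  143.42440839] [ 3.13874932 -0.0046655  -0.20133519] [-0.001  0.054  0.061  0.002 -0.051  0.   ] 21.08909034068209
```

View pics/w4.png

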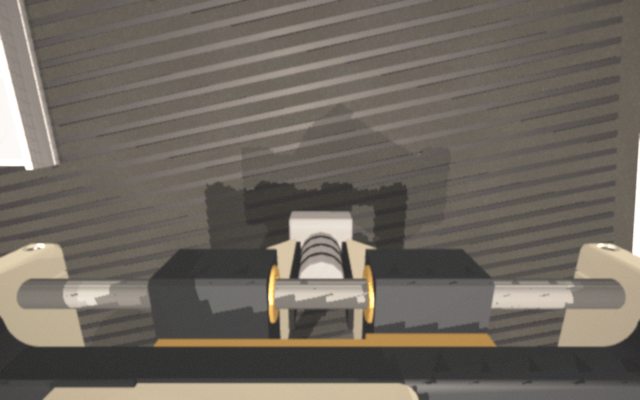

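The stopper is held straight: the head is at (320,225) and the opening is 21 mm. Next I'll look at the caddy.

{"fn": "servo_tool", "kwargs": {"angular": [[0,0,0],[0,0,0],[0,0,0],[0,0,0],[0,0,0],[0,0,0],[0,0,0],[0,0,0],[0,0,0],[0,0,0]], "slide": [[3,15,15],[10,48,40],[18,85,65],[26,123,85],[34,160,90],[42,198,90],[50,235,90],[60,272,90],[67,300,90],[69,310,90]], "grip": [-1,-1,-1,-1,-1,-1,-1,-1,-1,-1]}}

```text
time: 4.07
tool_pos: [498.5, 35.7, 228.5]
tcp_rot: [-3.141, 0.004, -0.198]
contact_force: [-1.2, -0.1, -1.9]
grip_width: 20.9
```

{"fn": "servo_tool", "kwargs": {"angular": [[0,0,0],[0,0,0],[0,0,0]], "slide": [[0,0,0],[0,0,0],[0,0,0]], "grip": [-1,-1,-1]}}

```text
time: 4.32
tool_pos: [498.4, 30.9, 229.7]
tcp_rot: [3.141, 0.002, -0.202]
contact_force: [-0.7, -0.6, -2.0]
grip_width: 21.2
```

```bash
python3 - <<'E'
from h import *
c=cap('wrist','w5');o=c['obs'];print(o['time'],o['tool_pos'],o['tcp_rot'],o['dq'].round(3),o['grip_width'])
E
```

```text
4.3167 [498.43879363  30.85036015 229.74820325] [ 3.14067660e+00  2.01216947e-03 -2.02336890e-01] [-0.015 -0.009 -0.006  0.004  0.001  0.002] 21.196100215260092
```

View pics/w5.png

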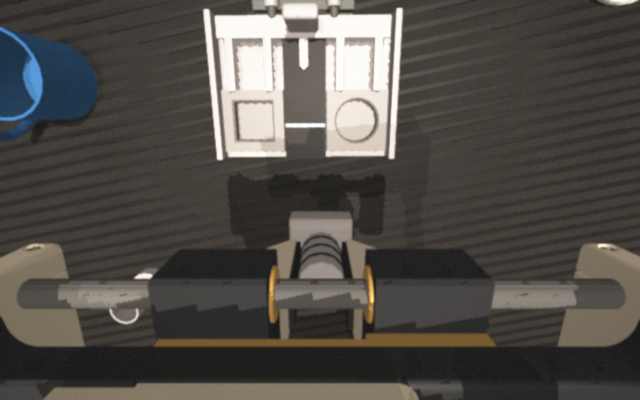

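The wrist view shows the square pocket at (254,121), the round pocket at (356,120), the marker at (305,125), the nose tip at (304,68) and the handle at (302,9). I'll measure them on a zoom.

```bash
python3 - <<'E'
from h import *
c=load('w5')
im=cv2.resize(c['img'][0:165,200:410],(0,0),fx=3.6,fy=3.6,interpolation=cv2.INTER_CUBIC);cv2.imwrite('pics/w5c.png',im)
W=cloud(c)
for n,uv in dict(sq=(254,121),rd=(356,120),blkL=(229,100),blkR=(335,98),plate=(228,24),handle=(300,12),strip=(305,100)).items(): print(n,W[uv[1],uv[0]].round(1))
# pocket via depth: points in region below block top
P=W.reshape(-1,3)
a=np.radians(-11.5);ex=np.array([np.cos(a),np.sin(a)]);ey=np.array([-ex[1],ex[0]])
for n,(u0,u1,v0,v1) in dict(sq=(225,284,92,150),rd=(327,386,92,150)).items():
    S=W[v0:v1,u0:u1].reshape(-1,3); f=S[(S[:,2]<20)&(S[:,2]>6)]; t=S[(S[:,2]>25)&(S[:,2]<31)]
    print(n,'floor',len(f),np.median(f,0),'top',len(t),np.median(t,0),np.median(t[:,2]))
    g=cv2.cvtColor(c['img'],cv2.COLOR_BGR2GRAY)[v0:v1,u0:u1]
E
```

```text
sq [575.4  89.7  13.3]
rd [553.7 -21.6  12.5]
blkL [601.2 107.   27.9]
blkR [580.9  -2.3  27.5]
plate [668.2  86.5  36.1]
handle [650.9  16.   87.1]
strip [585.3  29.   26.1]
sq floor 1352 [576.16301189  89.84433077  12.13030757] top 1976 [574.98936543  86.51882721  27.96309994] 27.96309993980798
rd floor 1305 [554.36580405 -21.35487592  12.18420029] top 2050 [551.91835326 -19.40772978  28.09263581] 28.092635808081383
```

View pics/w5c.png

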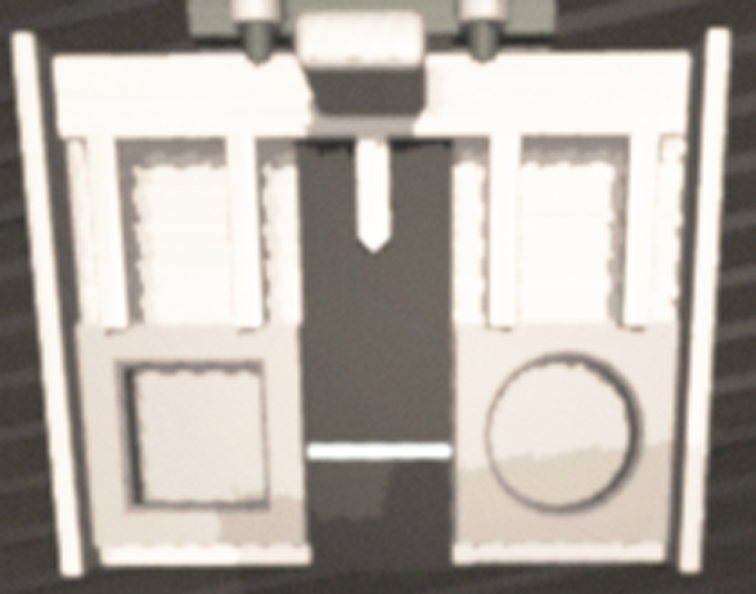

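```bash
python3 - <<'E'
from h import *
c=load('w5')
q=lambda x,y,z: plane(c,200+(x+.5)/3.6-.5,(y+.5)/3.6-.5,z)
s=q(192.5,435,28);r=q(562.5,432,28)
print('sq',s,'rd',r,'dist',np.linalg.norm(s-r), 'yaw',np.degrees(np.arctan2(*(s-r)[[1,0]]))-90)
for cn in [(115,360),(270,360),(270,510),(118,510)]: print(q(*cn,28).round(1))
n=q(374,250,36);m=(q(308,451,29.6)+q(451,451,29.6))/2
print('marker ends',q(308,451,29.6),q(451,452,29.6)); print('nose',n,'marker',m,np.linalg.norm(n-m))
print('handle top corners',q(302,15,88),q(424,15,88), q(302,62,88),q(424,64,88))
# depth refine: handle top
W=cloud(c);P=W[0:40,270:335].reshape(-1,3);h=P[(P[:,2]>84)&(P[:,2]<92)];print(len(h),np.mean(h,0),np.ptp(h,axis=0))
# pocket floor extents -> rect
for n_,(u0,u1,v0,v1) in dict(sq=(225,284,92,150),rd=(327,386,92,150)).items():
    S=W[v0:v1,u0:u1].reshape(-1,3); f=S[(S[:,2]<24)]
    print(n_,cv2.minAreaRect(f[:,:2].astype(np.float32)))
E
```

```text
sq [576.02330544  87.58085709  28.        ] rd [554.8747796  -20.01631543  28.        ] dist 109.65587845381613 yaw -11.119893872930561
[601.  104.3  28. ]
[592.  60.  28.]
[550.1  70.3  28. ]
[559.3 115.2  28. ]
marker ends [564.70203725  54.93624104  29.6       ] [555.92366621  13.49759554  29.6       ]
nose [614.04981372  23.74985321  36.        ] marker [560.45405861  34.18854389  29.6       ] 54.97664257615549
handle top corners [659.11341947  27.8472667   88.        ] [653.61485925   0.91474876  88.        ] [649.91600615  30.03509532  88.        ] [643.96355609   2.91832119  88.        ]
590 [651.63338018  16.38109363  87.61751996] [16.23279959 29.82897164  6.62115738]
sq ((575.405029296875, 89.22331237792969), (76.90853118896484, 46.44685745239258), 89.4801254272461)
rd ((549.5869750976562, -29.810813903808594), (63.264984130859375, 43.78508758544922), 63.278472900390625)
```

```bash
python3 - <<'E'
from h import *
c=load('w5');o=c['obs'];print(o['tool_pos'])
W=cloud(c);P=W[205:275,280:360].reshape(-1,3);tp=o['tool_pos']
h=P[(P[:,2]>205)&(P[:,2]<220)];print(len(h),np.median(h[:,2]),h.mean(0))
cv2.imwrite('pics/w5d.png',cv2.resize(c['img'][200:290,270:370],(0,0),fx=6,fy=6,interpolation=cv2.INTER_CUBIC))
a=o['tcp_rot'][2];ex=np.array([np.cos(a),np.sin(a)]);ey=np.array([-ex[1],ex[0]])
d=h[:,:2]-tp[:2];print('ex range',np.percentile(d@ex,[0,2,50,98,100]),'ey',np.percentile(d@ey,[0,2,50,98,100]))
zz=np.median(h[:,2])
for uv in [(290,212),(351,212)]:
    p=plane(c,*uv,zz)[:2]-tp[:2];print(p@ex,p@ey)
pl=P[(P[:,2]>245)&(P[:,2]<260)];d=pl[:,:2]-tp[:2];print('plug top',len(pl),np.percentile(d@ex,[1,50,99]),np.percentile(d@ey,[1,50,99]),np.median(pl[:,2]),pl[:,2].max())
E
```

```text
[498.43879363  30.85036015 229.74820325]
1559 213.68417718160217 [509.96420426  28.16098467 213.23399671]
ex range [-1.96084305  3.42656925 12.20235878 17.14959531 17.37311066] ey [-18.06861642 -17.29222289  -0.25780419  16.76554934  17.60257934]
20.440506376254685 16.500746055831176
20.437286338471274 -17.582707153831624
plug top 1369 [ 2.1936306   8.81323782 11.89013877] [-17.66735421  -0.26995625  17.60203506] 252.6403432564226 259.9957066611364
```

View pics/w5d.png

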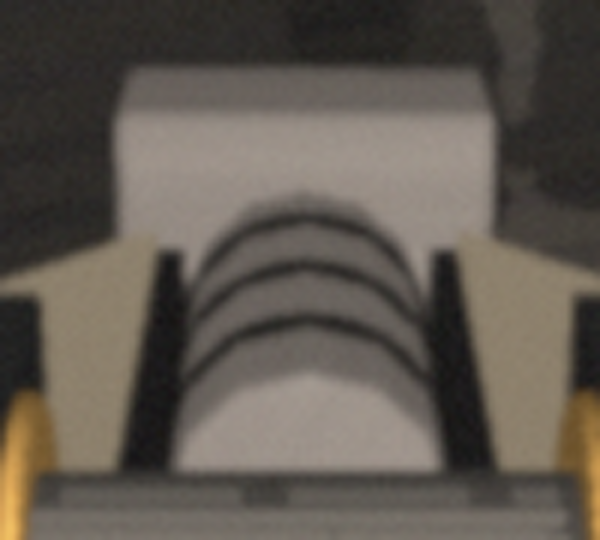

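{"fn": "servo_tool", "kwargs": {"angular": [[0,0,0],[0,0,0],[0,0,0],[0,0,0],[0,0,0],[0,0,0],[0,0,0],[0,0,0],[0,0,0],[0,0,0]], "slide": [[20,15,0],[45,33,0],[68,49,-20],[78,57,-50],[78,57,-85],[78,57,-118],[78,57,-140],[78,57,-150],[78,57,-154],[78,57,-155]], "grip": [-1,-1,-1,-1,-1,-1,-1,-1,-1,-1]}}

```text
time: 5.2
tool_pos: [577.3, 88.0, 75.8]
tcp_rot: [3.141, -0.0, -0.203]
contact_force: [0.1, 1.0, -1.6]
grip_width: 21.2
```

{"fn": "servo_tool", "kwargs": {"angular": [[0,0,0],[0,0,0],[0,0,0],[0,0,0]], "slide": [[0,0,0],[0,0,0],[0,0,0],[0,0,0]], "grip": [-1,-1,-1,-1]}}

```text
time: 5.53
tool_pos: [577.6, 89.0, 76.9]
tcp_rot: [-3.141, -0.002, -0.201]
contact_force: [-0.7, -0.5, -0.8]
grip_width: 21.2
```

```bash
python3 - <<'E'
from h import *
c=cap('wrist','w6');o=c['obs'];print(o['time'],o['tool_pos'],o['tcp_rot'],o['dq'].round(3),o['grip_width'])
E
```

```text
5.5333 [577.5522242   88.99762363  76.92940147] [-3.14120710e+00 -2.02903117e-03 -2.01405437e-01] [ 0.002  0.006  0.005  0.001 -0.003 -0.002] 21.15069867766827
```

View pics/w6.png

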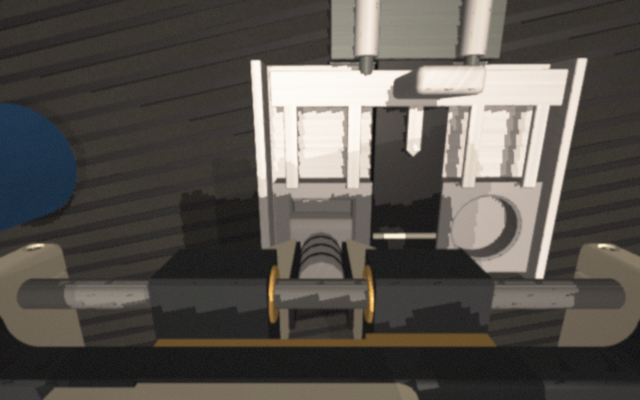

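The view shows the stopper over the square nest, with the head's far edge at about v=212 and the block's far edge at about v=183. I'll check the alignment in a zoom.

```bash
python3 - <<'E'
from h import *
c=load('w6');o=c['obs']
cv2.imwrite('pics/w6c.png',cv2.resize(c['img'][160:260,250:390],(0,0),fx=5.5,fy=5.5,interpolation=cv2.INTER_CUBIC))
W=cloud(c);tp=o['tool_pos'];a=-0.2015;ex=np.array([np.cos(a),np.sin(a)]);ey=np.array([-ex[1],ex[0]])
D=W[...,:2]-tp[:2];X=D@ex;Y=D@ey;Z=W[...,2]
for v in (195,222,228):
    print(v,[(u,round(X[v,u],1),round(Y[v,u],1),round(Z[v,u],1)) for u in range(264,384,4)])
for u in (305,320,335): print(u,[(v,round(X[v,u],1),round(Z[v,u],1)) for v in range(170,240,3)])
# round pocket
S=Z[185:275,445:525]
E
```

```text
195 [(264, np.float64(23.7), np.float64(35.3), np.float64(34.8)), (268, np.float64(22.5), np.float64(33.5), np.float64(30.1)), (272, np.float64(18.1), np.float64(33.6), np.float64(12.8)), (276, np.float64(21.9), np.float64(28.7), np.float64(27.7)), (280, np.float64(21.9), np.float64(26.0), np.float64(27.9)), (284, np.float64(22.5), np.float64(23.2), np.float64(29.9)), (288, np.float64(22.1), np.float64(20.7), np.float64(28.7)), (292, np.float64(21.9), np.float64(18.2), np.float64(27.6)), (296, np.float64(21.9), np.float64(15.5), np.float64(27.9)), (300, np.float64(21.9), np.float64(12.9), np.float64(27.6)), (304, np.float64(22.1), np.float64(10.3), np.float64(28.5)), (308, np.float64(22.2), np.float64(7.6), np.float64(28.9)), (312, np.float64(22.2), np.float64(5.0), np.float64(29.0)), (316, np.float64(22.1), np.float64(2.4), np.float64(28.5)), (320, np.float64(22.1), np.float64(-0.2), np.float64(28.5)), (324, np.float64(21.9), np.float64(-2.8), np.float64(27.6)), (328, np.float64(22.1), np.float64(-5.4), np.float64(28.4)), (332, np.float64(22.0), np.float64(-8.0), np.float64(28.0)), 
[... 6803 characters left out ...]
np.float64(28.4)), (194, np.float64(22.5), np.float64(27.5)), (197, np.float64(20.7), np.float64(28.1)), (200, np.float64(14.1), np.float64(11.3)), (203, np.float64(12.2), np.float64(12.3)), (206, np.float64(9.9), np.float64(12.1)), (209, np.float64(7.2), np.float64(10.5)), (212, np.float64(17.1), np.float64(49.9)), (215, np.float64(16.9), np.float64(55.0)), (218, np.float64(16.7), np.float64(60.2)), (221, np.float64(15.6), np.float64(62.0)), (224, np.float64(13.6), np.float64(61.5)), (227, np.float64(11.5), np.float64(60.6)), (230, np.float64(9.8), np.float64(60.8)), (233, np.float64(7.4), np.float64(59.4)), (236, np.float64(6.2), np.float64(60.9)), (239, np.float64(5.6), np.float64(64.2))]
```

View pics/w6c.png

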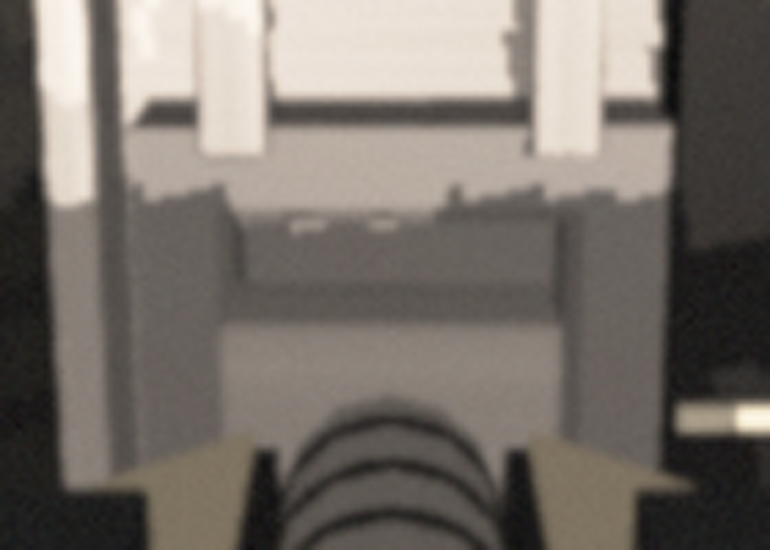

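The pocket centre is about 1.2 mm to -y of the head and 0.4 mm to -x. I'll correct that and lower it.

{"fn": "servo_tool", "kwargs": {"angular": [[0,0,0],[0,0,0],[0,0,0],[0,0,0],[0,0,0],[0,0,0],[0,0,0],[0,0,0],[0,0,0]], "slide": [[-0.6,-1.1,0],[-0.6,-1.1,-5],[-0.6,-1.1,-10],[-0.6,-1.1,-14],[-0.6,-1.1,-18],[-0.6,-1.1,-22],[-0.6,-1.1,-25],[-0.6,-1.1,-28],[-0.6,-1.1,-29]], "grip": [-1,-1,-1,-1,-1,-1,-1,-1,-1]}}

```text
time: 6.33
tool_pos: [576.1, 87.9, 46.1]
tcp_rot: [3.141, 0.001, -0.201]
contact_force: [-0.4, 0.2, -2.0]
grip_width: 21.4
```

{"fn": "servo_tool", "kwargs": {"angular": [[0,0,0],[0,0,0],[0,0,0],[0,0,0]], "slide": [[0,0,-1],[0,0,-2],[0,0,-3],[0,0,-3]], "grip": [-1,-1,-1,-1]}}

```text
time: 6.67
tool_pos: [576.6, 88.0, 44.2]
tcp_rot: [-3.142, -0.001, -0.201]
contact_force: [-0.1, 0.2, 2.1]
grip_width: 21.2
```

```bash
python3 - <<'E'
from h import *
c=cap('wrist','w7');o=c['obs'];print(o['time'],o['tool_pos'],o['tcp_rot'],o['contact_force'])
cv2.imwrite('pics/w7c.png',cv2.resize(c['img'][100:260,230:410],(0,0),fx=4,fy=3.7))
E
```

```text
6.6667 [576.57788504  87.95720515  44.19099489] [-3.14151323e+00 -6.38827636e-04 -2.01337798e-01] [-0.09738137  0.15076907  2.14080125]
```

View pics/w7c.png

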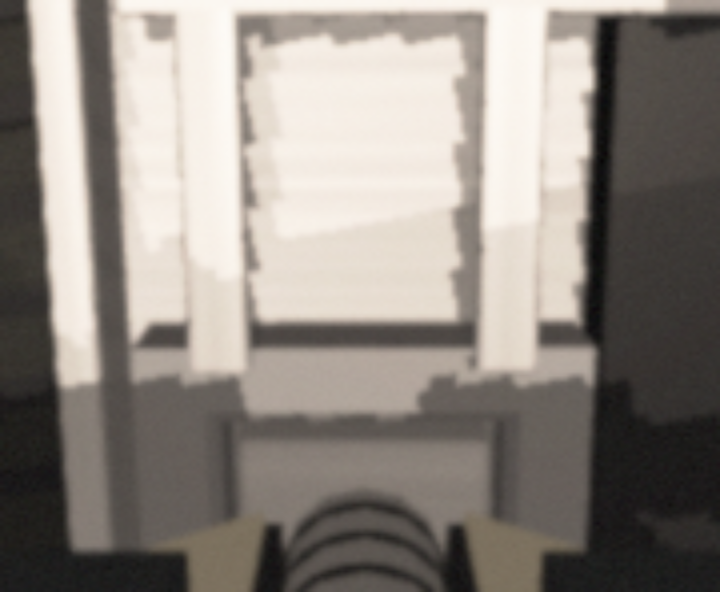

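The head is in the pocket and the force has turned to a push. I'll press a little more, release and lift.

{"fn": "servo_tool", "kwargs": {"angular": [[0,0,0],[0,0,0],[0,0,0],[0,0,0],[0,0,0],[0,0,0]], "slide": [[0,0,-1],[0,0,-1.5],[0,0,-1],[0,0,0],[0,0,0],[0,0,0]], "grip": [-1,-1,0.1,0.1,0.1,0.1]}}

```text
time: 7.22
tool_pos: [576.3, 87.8, 43.6]
tcp_rot: [3.141, 0.0, -0.201]
contact_force: [0.3, 0.2, -0.8]
grip_width: 43.2
```

{"fn": "servo_tool", "kwargs": {"angular": [[0,0,0],[0,0,0],[0,0,0],[0,0,0],[0,0,0],[0,0,0]], "slide": [[0,0,15],[0,0,45],[-5,5,80],[-15,15,110],[-25,20,130],[-30,20,135]], "grip": [0.1,0.1,0.1,0.1,0.1,0.1]}}

```text
time: 7.72
tool_pos: [547.2, 108.8, 182.4]
tcp_rot: [-3.14, -0.006, -0.201]
contact_force: [-0.1, 0.4, 0.5]
grip_width: 50.5
```

```bash
python3 - <<'E'
from h import *
c=cap('wrist','w8');o=c['obs'];print(o['time'],o['tool_pos'],o['tcp_rot'],o['contact_force'],o['grip_width'])
W=cloud(c).reshape(-1,3);W=W[(abs(W[:,0]-576)<30)&(abs(W[:,1]-87.6)<30)]
p=W[(W[:,2]>64)&(W[:,2]<72)];print(len(p),np.median(p[:,2]),(p.min(0)+p.max(0))/2,np.ptp(p,axis=0))
E
```

```text
7.7167 [547.18773465 108.84117106 182.41376927] [-3.13982932 -0.00572569 -0.2005274 ] [-0.12113667  0.41263216  0.49850036] 50.49132705389346
506 68.00017069567744 [575.72865073  87.95045329  67.24382393] [20.98064804 21.07458919  5.65512131]
```

View pics/w8.png

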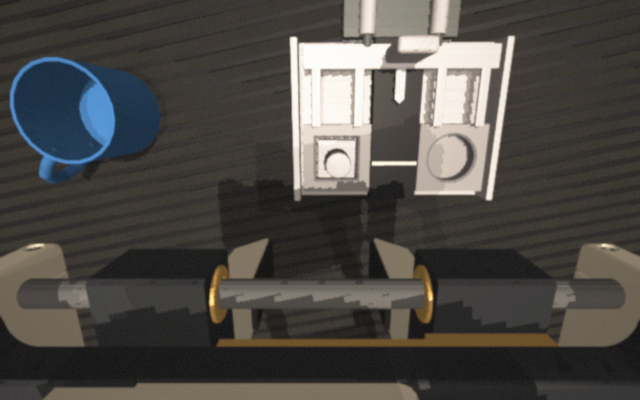

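The stopper is seated: its plug top is at z=68.0 as required, at pixel (338,162). Now the jigger.

{"fn": "servo_tool", "kwargs": {"angular": [[0,0,0],[0,0,0],[0,0,0],[0,0,0],[0,0,0],[0,0,0],[0,0,0],[0,0,0],[0,0,0]], "slide": [[-20,22,10],[-43,48,20],[-67,74,20],[-90,100,20],[-113,125,20],[-133,147,20],[-142,157,20],[-144,160,20],[-144,160,20]], "grip": [0.5,0.5,0.5,0.5,0.5,0.5,0.5,0.5,0.5]}}

```text
time: 8.52
tool_pos: [401.9, 268.0, 197.5]
tcp_rot: [3.14, 0.001, -0.2]
contact_force: [-0.2, 0.6, -0.6]
grip_width: 68.5
```

{"fn": "servo_tool", "kwargs": {"angular": [[0,0,0],[0,0,0]], "slide": [[0,0,0],[0,0,0]], "grip": [0.5,0.5]}}

```text
time: 8.68
tool_pos: [403.2, 267.0, 198.2]
tcp_rot: [3.141, 0.0, -0.203]
contact_force: [0.3, 0.5, -0.0]
grip_width: 68.6
```

```bash
python3 - <<'E'
from h import *
c=cap('wrist','w9');o=c['obs'];print(o['time'],o['tool_pos'],o['tcp_rot'],o['contact_force'],o['grip_width'])
W=cloud(c).reshape(-1,3);W=W[(abs(W[:,0]-406)<50)&(abs(W[:,1]-272)<50)]
p=W[(W[:,2]>67)&(W[:,2]<74)];print(len(p),np.median(p[:,2]),(p.min(0)+p.max(0))/2,np.ptp(p,axis=0))
p=W[(W[:,2]>17)&(W[:,2]<22)];print(len(p),np.median(p[:,2]),(p.min(0)+p.max(0))/2,np.ptp(p,axis=0))
E
```

```text
8.6833 [403.18156541 266.97688857 198.15653706] [ 3.14076866e+00  3.77300254e-04 -2.02781036e-01] [ 0.31284994  0.51556095 -0.03996232] 68.62436443438291
278 70.86389246282522 [406.15397025 273.08306905  69.87710219] [31.27223809 31.03506655  5.7363512 ]
251 20.758935267633564 [410.28167677 273.05556267  19.54820021] [31.30026038 38.8354229   4.8846777 ]
```

View pics/w9.png

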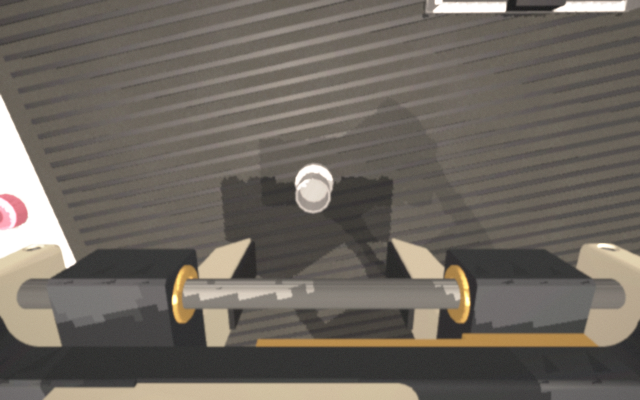

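The jigger's rim centre is at pixel (313,193), world (406.1,273.1), at z=71 as expected. I'll descend and grip.

{"fn": "servo_tool", "kwargs": {"angular": [[0,0,0],[0,0,0],[0,0,0],[0,0,0],[0,0,0],[0,0,0],[0,0,0],[0,0,0],[0,0,0],[0,0,0]], "slide": [[3,6,-15],[3,6,-50],[3,6,-87],[3,6,-120],[3,6,-140],[3,6,-150],[3,6,-152],[3,6,-152],[3,6,-152],[3,6,-152]], "grip": [0.5,0.5,0.5,0.5,0.5,0.5,0.5,0.5,-1,-1]}}

```text
time: 9.57
tool_pos: [406.5, 274.3, 48.2]
tcp_rot: [-3.14, -0.002, -0.202]
contact_force: [0.4, -0.2, -0.2]
grip_width: 59.9
```

{"fn": "servo_tool", "kwargs": {"angular": [[0,0,0],[0,0,0],[0,0,0],[0,0,0],[0,0,0],[0,0,0]], "slide": [[0,0,0],[0,0,0],[0,0,0],[0,0,0],[0,0,0],[0,0,0]], "grip": [-1,-1,-1,-1,-1,-1]}}

```text
time: 10.07
tool_pos: [405.5, 273.9, 47.1]
tcp_rot: [-3.141, -0.0, -0.201]
contact_force: [-0.6, 0.2, 2.7]
grip_width: 31.6
```

{"fn": "servo_tool", "kwargs": {"angular": [[0,0,0],[0,0,0],[0,0,0],[0,0,0],[0,0,0],[0,0,0],[0,0,0]], "slide": [[0,0,10],[0,0,35],[0,0,72],[0,0,110],[0,0,140],[0,0,150],[0,0,150]], "grip": [-1,-1,-1,-1,-1,-1,-1]}}

```text
time: 10.65
tool_pos: [406.7, 274.6, 200.3]
tcp_rot: [-3.138, -0.005, -0.201]
contact_force: [-0.8, 0.2, -1.6]
grip_width: 31.8
```

```bash
python3 - <<'E'
from h import *
c=cap('wrist','w10');o=c['obs'];print(o['time'],o['tool_pos'],o['tcp_rot'],o['contact_force'],o['grip_width'])
E
```

```text
10.65 [406.70170542 274.60643067 200.3151566 ] [-3.13764892 -0.00537612 -0.20129313] [-0.78442241  0.22492781 -1.5685879 ] 31.838576205724312
```

View pics/w10.png

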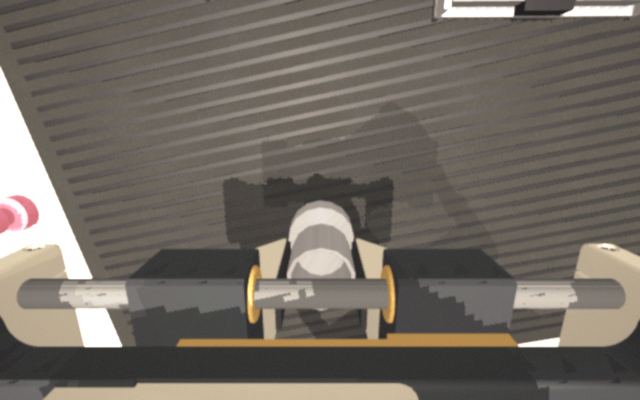

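The jigger is held, with its bell at (320,220) and the opening at 31.8 mm. Next I'll carry it over the round nest, passing above the seated stopper.

{"fn": "servo_tool", "kwargs": {"angular": [[0,0,0],[0,0,0],[0,0,0],[0,0,0],[0,0,0],[0,0,0],[0,0,0],[0,0,0],[0,0,0],[0,0,0]], "slide": [[8,-15,0],[24,-47,0],[41,-81,0],[58,-115,0],[76,-150,0],[93,-184,0],[111,-219,0],[128,-253,-10],[142,-281,-20],[148,-293,-30]], "grip": [-1,-1,-1,-1,-1,-1,-1,-1,-1,-1]}}

```text
time: 11.53
tool_pos: [553.8, -22.8, 164.3]
tcp_rot: [3.14, 0.002, -0.205]
contact_force: [-0.1, -0.1, -1.9]
grip_width: 31.9
```

{"fn": "servo_tool", "kwargs": {"angular": [[0,0,0],[0,0,0],[0,0,0],[0,0,0],[0,0,0],[0,0,0],[0,0,0]], "slide": [[0,0,-25],[0,0,-50],[0,0,-70],[0,0,-80],[0,0,-80],[0,0,-80],[0,0,-80]], "grip": [-1,-1,-1,-1,-1,-1,-1]}}

```text
time: 12.12
tool_pos: [554.0, -18.9, 87.7]
tcp_rot: [-3.142, -0.002, -0.201]
contact_force: [0.3, 0.4, -0.3]
grip_width: 31.7
```

```bash
python3 - <<'E'
from h import *
c=cap('wrist','w11');o=c['obs'];print(o['time'],o['tool_pos'],o['tcp_rot'],o['contact_force'],o['grip_width'])
cv2.imwrite('pics/w11c.png',cv2.resize(c['img'][160:260,250:390],(0,0),fx=5.5,fy=5.5,interpolation=cv2.INTER_CUBIC))
W=cloud(c);tp=o['tool_pos'];a=-0.2015;ex=np.array([np.cos(a),np.sin(a)]);ey=np.array([-ex[1],ex[0]])
D=W[...,:2]-tp[:2];X=D@ex;Y=D@ey;Z=W[...,2]
for u in (310,320,330): print(u,[(v,round(float(X[v,u]),1),round(float(Z[v,u]),1)) for v in range(172,236,3)])
E
```

```text
12.1167 [553.97555983 -18.86793336  87.6590515 ] [-3.14155888e+00 -1.50757627e-03 -2.00988669e-01] [ 0.33747271  0.43279505 -0.25215692] 31.722088217573663
310 [(172, 32.6, 13.4), (175, 32.7, 25.7), (178, 31.4, 29.5), (181, 28.9, 27.2), (184, 27.1, 28.9), (187, 24.9, 28.2), (190, 22.7, 27.6), (193, 16.8, 12.5), (196, 14.5, 12.5), (199, 12.2, 12.2), (202, 19.4, 46.7), (205, 19.1, 52.5), (208, 19.4, 60.1), (211, 18.0, 61.5), (214, 16.2, 61.8), (217, 14.7, 63.0), (220, 12.6, 62.3), (223, 11.5, 64.4), (226, 15.4, 80.7), (229, 15.4, 85.2), (232, 15.3, 89.6), (235, 15.6, 94.4)]
320 [(172, 32.6, 13.4), (175, 32.4, 23.9), (178, 31.2, 28.3), (181, 28.9, 27.0), (184, 26.8, 27.4), (187, 24.9, 28.0), (190, 18.9, 11.7), (193, 16.7, 12.0), (196, 14.3, 11.4), (199, 12.3, 12.7), (202, 20.8, 51.7), (205, 20.6, 57.8), (208, 19.4, 60.2), (211, 18.3, 62.6), (214, 16.8, 63.7), (217, 15.1, 64.2), (220, 12.8, 62.7), (223, 16.3, 78.3), (226, 16.2, 82.9), (229, 16.4, 88.0), (232, 16.6, 92.9), (235, 16.5, 96.8)]
330 [(172, 32.7, 13.9), (175, 32.7, 25.4), (178, 31.1, 28.1), (181, 29.2, 28.5), (184, 27.3, 29.6), (187, 25.0, 28.5), (190, 22.5, 26.7), (193, 17.0, 13.2), (196, 14.3, 11.5), (199, 12.0, 11.5), (202, 19.6, 47.4), (205, 19.7, 54.7), (208, 19.7, 61.2), (211, 18.1, 61.9), (214, 16.3, 62.2), (217, 14.4, 62.0), (220, 12.6, 62.2), (223, 11.0, 62.9), (226, 15.5, 81.0), (229, 15.3, 85.1), (232, 15.9, 90.9), (235, 15.4, 94.0)]
```

View pics/w11c.png

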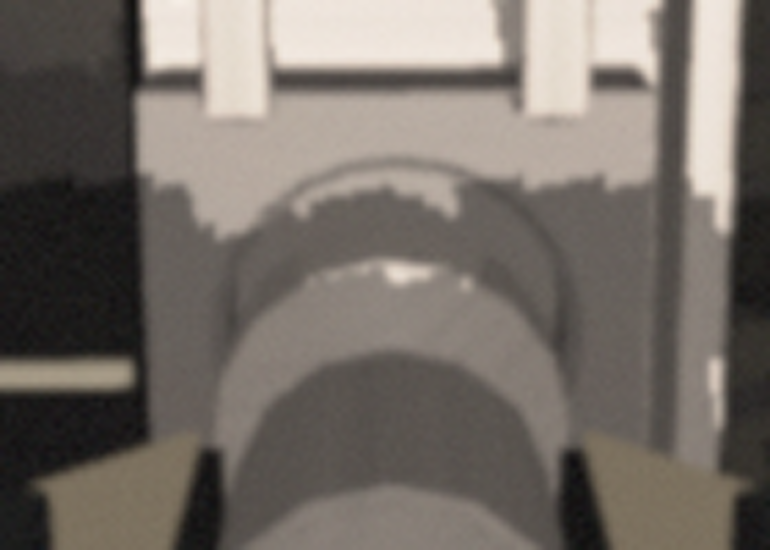

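View pics/w11.png

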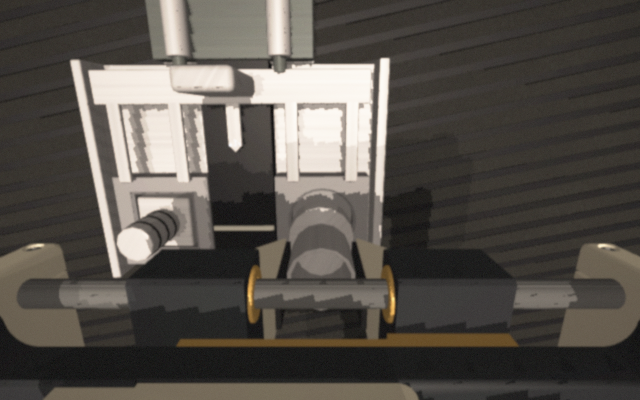

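The bell is within about 0.5 mm of the round pocket's centre. I'll lower it with a small correction.

{"fn": "servo_tool", "kwargs": {"angular": [[0,0,0],[0,0,0],[0,0,0],[0,0,0],[0,0,0],[0,0,0],[0,0,0],[0,0,0],[0,0,0],[0,0,0]], "slide": [[0.1,-0.5,0],[0.1,-0.5,-5],[0.1,-0.5,-10],[0.1,-0.5,-15],[0.1,-0.5,-19],[0.1,-0.5,-23],[0.1,-0.5,-26],[0.1,-0.5,-29],[0.1,-0.5,-30],[0.1,-0.5,-30]], "grip": [-1,-1,-1,-1,-1,-1,-1,-1,-1,-1]}}

```text
time: 13.0
tool_pos: [553.3, -19.6, 56.4]
tcp_rot: [3.141, 0.001, -0.201]
contact_force: [-0.1, -0.1, -1.3]
grip_width: 31.9
```

{"fn": "servo_tool", "kwargs": {"angular": [[0,0,0],[0,0,0],[0,0,0],[0,0,0]], "slide": [[0,0,-1],[0,0,-2],[0,0,-3],[0,0,-3]], "grip": [-1,-1,-1,-1]}}

```text
time: 13.33
tool_pos: [553.9, -19.7, 55.0]
tcp_rot: [3.141, -0.001, -0.201]
contact_force: [-3.4, -0.1, 8.4]
grip_width: 32.1
```

{"fn": "servo_tool", "kwargs": {"angular": [[0,0,0],[0,0,0],[0,0,0],[0,0,0],[0,0,0]], "slide": [[0,0,1],[0,0,2],[0,0,2],[0,0,2],[0,0,2]], "grip": [-1,0.3,0.3,0.3,0.3]}}

```text
time: 13.75
tool_pos: [553.5, -19.6, 55.7]
tcp_rot: [3.141, -0.0, -0.201]
contact_force: [-0.9, 0.2, -0.3]
grip_width: 53.7
```

{"fn": "servo_tool", "kwargs": {"angular": [[0,0,0],[0,0,0],[0,0,0],[0,0,0],[0,0,0],[0,0,0],[0,0,0]], "slide": [[0,0,15],[0,0,45],[-5,10,80],[-10,20,115],[-10,30,140],[-10,35,150],[-10,35,150]], "grip": [0.3,0.3,0.3,0.3,0.3,0.3,0.3]}}

```text
time: 14.33
tool_pos: [544.7, 16.1, 208.1]
tcp_rot: [-3.141, -0.005, -0.2]
contact_force: [0.1, 0.3, 0.5]
grip_width: 59.8
```

```bash
python3 - <<'E'
from h import *
c=cap('wrist','w12');o=c['obs'];print(o['time'],o['tool_pos'],o['tcp_rot'],o['contact_force'],o['grip_width'])
W=cloud(c).reshape(-1,3)
for n,(x,y,z) in dict(st=(576,87.6,68),jg=(554.9,-20,79)).items():
    p=W[(abs(W[:,0]-x)<30)&(abs(W[:,1]-y)<30)&(abs(W[:,2]-z)<3.5)]
    print(n,len(p),np.median(p[:,2]),(p.min(0)+p.max(0))/2,np.ptp(p,axis=0))
p=W[(abs(W[:,0]-650)<30)&(abs(W[:,1]-16)<30)&(abs(W[:,2]-88)<3)]
print('handle',len(p),p.mean(0),cv2.minAreaRect(p[:,:2].astype(np.float32)))
E
```

```text
14.3333 [544.69403614  16.14173951 208.13926351] [-3.1409858  -0.00519595 -0.20019741] [0.09856224 0.27565434 0.54454108] 59.75105792092585
st 421 67.92852417063013 [575.71854572  87.58227408  67.19840941] [20.8354858  20.81116583  5.11880873]
jg 268 78.87527465259349 [554.40931287 -20.47702591  78.45879048] [31.29544358 31.29444458  5.56049935]
handle 572 [652.13732188  16.24226672  87.61890153] ((652.3158569335938, 16.392322540283203), (29.073650360107422, 12.054325103759766), 78.56324005126953)
```

View pics/w12.png

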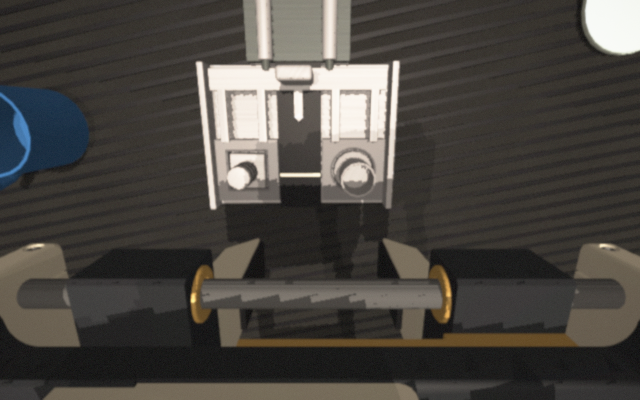

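Both parts are seated: the tops are at z=67.9 and 78.9 (68 and 79 wanted) and within 1 mm of the nest centres. I'll remeasure the nose and marker, then turn 90° over the handle.

```bash
python3 - <<'E'
from h import *
c=load('w12')
cv2.imwrite('pics/w12c.png',cv2.resize(c['img'][55:185,240:360],(0,0),fx=6,fy=4.6,interpolation=cv2.INTER_CUBIC))
E
```

```text
(no output)
```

View pics/w12c.png

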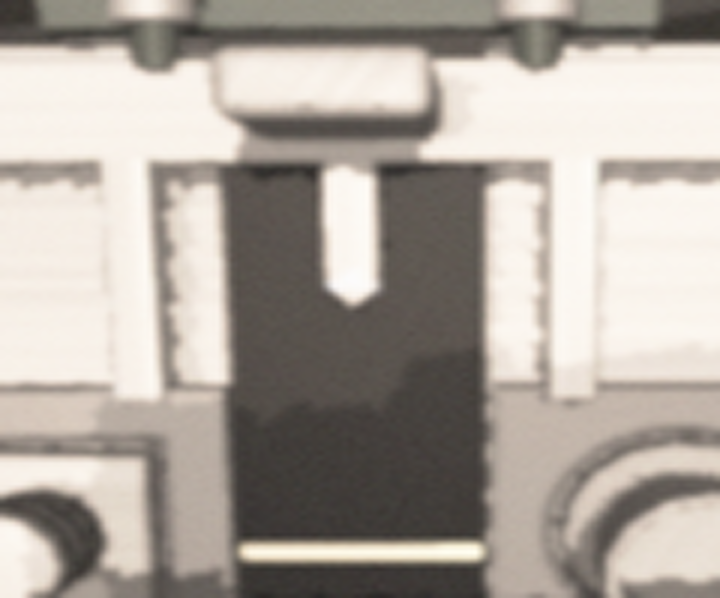

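{"fn": "servo_tool", "kwargs": {"angular": [[0,0,7],[0,0,14],[0,0,21],[0,0,28],[0,0,35],[0,0,42],[0,0,49],[0,0,56],[0,0,63],[0,0,70]], "slide": [[5,0,0],[17,0,0],[30,0,0],[43,0,0],[56,0,0],[69,0,0],[82,0,0],[95,0,0],[104,0,0],[107,0,0]], "grip": [0.2,0.2,0.2,0.2,0.2,0.2,0.2,0.2,0.2,0.2]}}

```text
time: 15.22
tool_pos: [650.6, 14.6, 201.8]
tcp_rot: [-3.137, 0.002, 1.026]
contact_force: [-0.7, -0.3, 0.4]
grip_width: 54.9
```

{"fn": "servo_tool", "kwargs": {"angular": [[0,0,7],[0,0,14],[0,0,19],[0,0,20],[0,0,20],[0,0,20]], "slide": [[0,0,-10],[0,0,-25],[0,0,-45],[0,0,-58],[0,0,-60],[0,0,-60]], "grip": [0.2,0.2,0.2,0.2,0.2,0.2]}}

```text
time: 15.72
tool_pos: [649.1, 14.9, 142.4]
tcp_rot: [-3.136, 0.001, 1.368]
contact_force: [-1.2, -0.3, 0.1]
grip_width: 55.0
```

```bash
python3 - <<'E'
from h import *
c=cap('wrist','w13');o=c['obs'];print(o['time'],o['tool_pos'],o['tcp_rot'],o['contact_force'],o['grip_width'])
W=cloud(c).reshape(-1,3)
p=W[(abs(W[:,0]-650)<30)&(abs(W[:,1]-16)<30)&(abs(W[:,2]-88)<3)]
print('handle',len(p),p.mean(0),cv2.minAreaRect(p[:,:2].astype(np.float32)))
E
```

```text
15.7167 [649.06965611  14.90274835 142.4278348 ] [-3.13589974e+00  8.14101954e-04  1.36788530e+00] [-1.18186692 -0.26930487  0.05849037] 55.02377819861135
handle 688 [652.25564315  17.70094759  87.7003255 ] ((652.0848999023438, 17.149736404418945), (29.481971740722656, 11.906085014343262), 78.91988372802734)
```

View pics/w13.png

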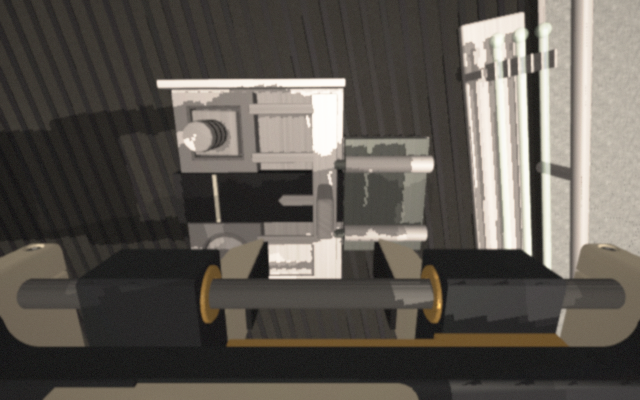

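The view shows the handle at (325,200), the nose tip at (281,201) and the marker at (215,198). I'll descend on the handle and grip.

{"fn": "servo_tool", "kwargs": {"angular": [[0,0,0],[0,0,0],[0,0,0],[0,0,0],[0,0,0],[0,0,0],[0,0,0],[0,0,0],[0,0,0]], "slide": [[3,2,-10],[3,2,-30],[3,2,-50],[3,2,-68],[3,2,-80],[3,2,-86],[3,2,-88],[3,2,-88],[3,2,-88]], "grip": [0.2,0.2,0.2,0.2,0.2,0.2,0.2,0.2,0.2]}}

```text
time: 16.52
tool_pos: [654.2, 17.3, 58.8]
tcp_rot: [3.14, -0.0, 1.369]
contact_force: [0.0, -0.0, 1.1]
grip_width: 55.0
```

{"fn": "servo_tool", "kwargs": {"angular": [[0,0,0],[0,0,0],[0,0,0],[0,0,0],[0,0,0],[0,0,0],[0,0,0],[0,0,0],[0,0,0],[0,0,0]], "slide": [[0,0,0],[0,0,0],[0,0,0],[0,0,0],[0,0,0],[0,0,0],[0,0,0],[0,0,0],[0,0,0],[0,0,0]], "grip": [-1,-1,-1,-1,-1,-1,-1,-1,-1,-1]}}

```text
time: 17.35
tool_pos: [652.2, 17.6, 57.7]
tcp_rot: [-3.139, 0.0, 1.37]
contact_force: [-5.6, -0.1, 3.6]
grip_width: 11.5
```

```bash
python3 - <<'E'
from h import *
c=cap('wrist','w14');o=c['obs'];print(o['time'],o['tool_pos'],o['tcp_rot'],o['contact_force'],o['grip_width'])
c=load('w12')
q=lambda x,y,z: plane(c,240+(x+.5)/6-.5,55+(y+.5)/4.6-.5,z)
n=q(353,306,36);m1=q(238,552,29.6);m2=q(486,551,29.6);m=(m1+m2)/2
a=-0.2;ex=np.array([np.cos(a),np.sin(a),0]);print(n,m1,m2,m,'dist',(n-m)@ex,(n-m)@np.array([np.sin(.2),np.cos(.2),0]))
E
```

```text
17.35 [652.17418363  17.63961672  57.67474518] [-3.13877263e+00  3.80337987e-04  1.36983768e+00] [-5.64914292 -0.05047445  3.64377057] 11.531463781704534
[613.67262153  23.81142184  36.        ] [564.69587413  55.62221448  29.6       ] [556.34635487  13.22770622  29.6       ] [560.5211145   34.42496035  29.6       ] dist 54.20060019566037 0.15759996419856528
```

View pics/w14.png

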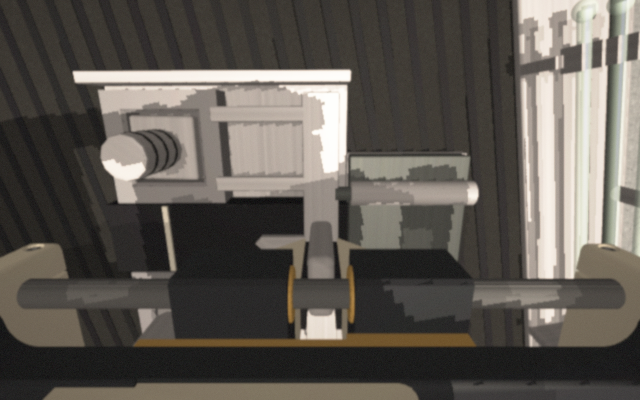

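The handle is gripped (opening 11.5 mm), with the nose at (258,242) and the marker at (168,235) both in view. The distance measures about 54.3 mm, so I'll pull 45 mm first and then check.

{"fn": "servo_tool", "kwargs": {"angular": [[0,0,0],[0,0,0],[0,0,0],[0,0,0],[0,0,0],[0,0,0],[0,0,0],[0,0,0],[0,0,0],[0,0,0]], "slide": [[-3,0.6,0],[-8,1.6,0],[-14,2.8,0],[-20,4,0],[-26,5.2,0],[-32,6.5,0],[-38,7.7,0],[-42,8.5,0],[-44,8.9,0],[-44,8.9,0]], "grip": [-1,-1,-1,-1,-1,-1,-1,-1,-1,-1]}}

```text
time: 18.23
tool_pos: [609.6, 26.1, 57.8]
tcp_rot: [3.14, 0.0, 1.369]
contact_force: [6.6, -1.7, -4.7]
grip_width: 12.1
```

{"fn": "servo_tool", "kwargs": {"angular": [[0,0,0],[0,0,0]], "slide": [[0,0,0],[0,0,0]], "grip": [-1,-1]}}

```text
time: 18.4
tool_pos: [610.0, 26.0, 57.8]
tcp_rot: [3.139, 0.0, 1.369]
contact_force: [5.7, -1.7, -4.6]
grip_width: 11.7
```

```bash
python3 - <<'E'
from h import *
c=cap('wrist','w15');o=c['obs'];print(o['time'],o['tool_pos'],o['tcp_rot'],o['contact_force'],o['grip_width'])
cv2.imwrite('pics/w15c.png',cv2.resize(c['img'][160:300,200:360],(0,0),fx=4.5,fy=4.2,interpolation=cv2.INTER_CUBIC))
E
```

```text
18.4 [609.98099573  26.03731272  57.77354779] [3.13924396e+00 2.79956104e-06 1.36936262e+00] [ 5.69159269 -1.68612937 -4.61843261] 11.74069418080735
```

View pics/w15.png

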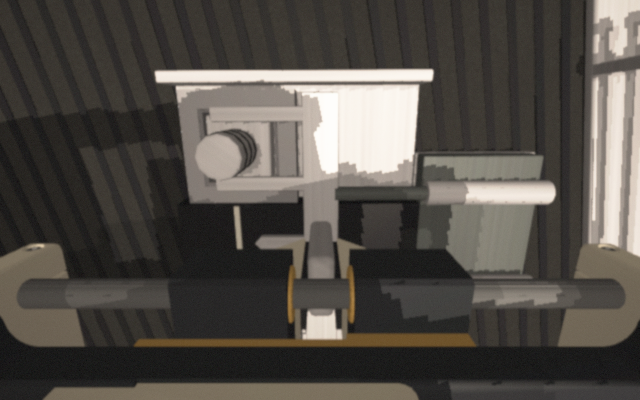

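View pics/w15c.png

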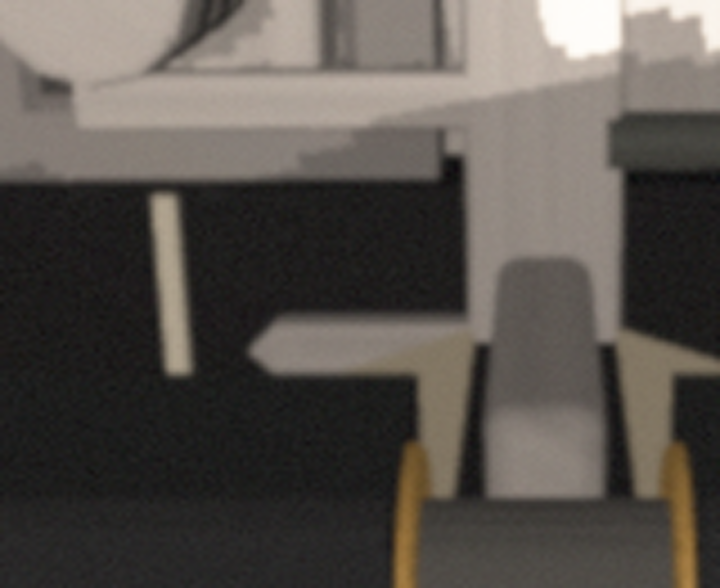

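```bash
cat > nm.py <<'E'
from h import *
def d(c,nose,ma,mb,o=(200,160),s=(4.5,4.2)):
    q=lambda p,z: plane(c,o[0]+(p[0]+.5)/s[0]-.5,o[1]+(p[1]+.5)/s[1]-.5,z)
    n=q(nose,36);m1=q(ma,29.6);m2=q(mb,29.6);a=-0.2;ex=np.array([np.cos(a),np.sin(a),0])
    m=(m1+m2)/2;ux=m1-m2;ux=ux/np.linalg.norm(ux);nn=np.array([ux[1],-ux[0],0])
    print('nose',n,'m',m1,m2,'dist ex',(n-m)@ex,'perp',(n-m1)@nn,(n-m)@nn)
E
python3 - <<'E'
from nm import *
d(load('w15'),(247,350),(165,194),(179,375))
E
```

```text
nose [571.5139147   32.46767064  36.        ] m [565.06935398  55.30909678  29.6       ] [559.47508319  28.15685159  29.6       ] dist ex 10.898209140828419 perp 10.921265042556005 10.921265042556007
```

The nose is 10.9 mm short by the image and 11.2 mm by odometry, so I'll pull another 11 mm.

{"fn": "servo_tool", "kwargs": {"angular": [[0,0,0],[0,0,0],[0,0,0],[0,0,0],[0,0,0],[0,0,0],[0,0,0],[0,0,0]], "slide": [[-2,0.4,0],[-5,1,0],[-8,1.6,0],[-10,2,0],[-10.9,2.2,0],[-10.9,2.2,0],[-10.9,2.2,0],[-10.9,2.2,0]], "grip": [-1,-1,-1,-1,-1,-1,-1,-1]}}

```text
time: 19.12
tool_pos: [599.3, 28.2, 57.8]
tcp_rot: [3.139, 0.0, 1.369]
contact_force: [7.3, -1.6, -5.0]
grip_width: 11.9
```

```bash
python3 - <<'E'
from h import *
c=cap('wrist','w16');o=c['obs'];print(o['time'],o['tool_pos'],o['tcp_rot'],o['contact_force'],o['grip_width'])
cv2.imwrite('pics/w16c.png',cv2.resize(c['img'][160:300,200:360],(0,0),fx=4.5,fy=4.2,interpolation=cv2.INTER_CUBIC))
c=cap('top','top2');cv2.imwrite('pics/top2c.png',cv2.resize(c['img'][125:225,310:410],(600,600),interpolation=cv2.INTER_CUBIC))
E
```

```text
19.1167 [599.34776647  28.1522866   57.77892643] [3.13871709e+00 1.25338279e-05 1.36929654e+00] [ 7.30787557 -1.56980674 -4.98587798] 11.886842478608227
```

View pics/w16c.png

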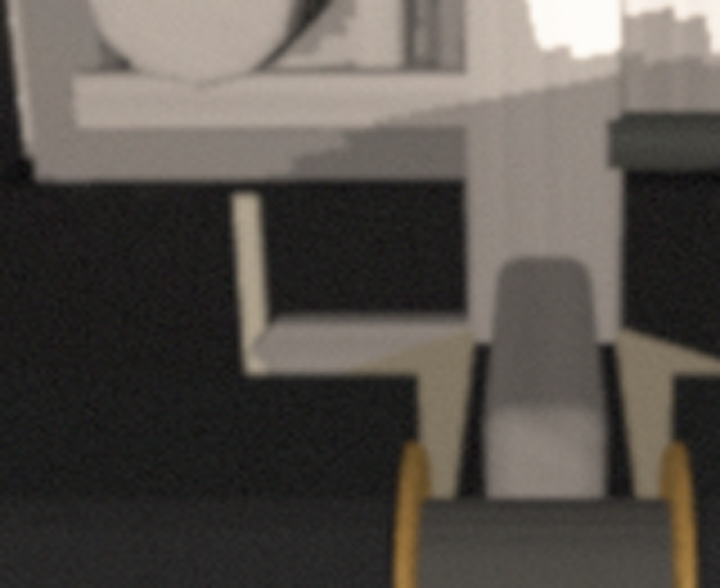

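View pics/top2c.png

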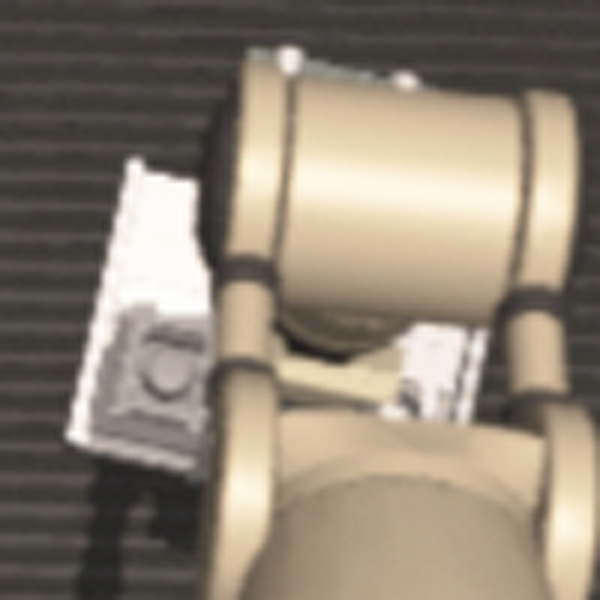

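```bash
python3 - <<'E'
from nm import *
d(load('w16'),(247,350),(246.5,194),(257,375))
c=load('w16');W=cloud(c).reshape(-1,3)
for n,(x,y,z,r) in dict(st=(576,87.6,68,25),jg=(554.9,-20,79,30),cup=(665,301,75,60)).items():
    p=W[(abs(W[:,0]-x)<r)&(abs(W[:,1]-y)<r)&(abs(W[:,2]-z)<3.5)]
    if len(p): print(n,len(p),np.median(p[:,2]),(p.min(0)+p.max(0))/2,np.ptp(p,axis=0))
c=cap('scene','sc2');cv2.imwrite('pics/sc2c.png',cv2.resize(c['img'][160:280,210:370],(0,0),fx=4.8,fy=4.8,interpolation=cv2.INTER_CUBIC))
for n,p in dict(jtop=(554.9,-20,79),stop=(576,87.6,68)).items(): print(n,(proj(c,p)-[210,160])*4.8)
E
```

```text
nose [560.89703966  34.58829717  36.        ] m [564.99620333  55.27334414  29.6       ] [559.34597818  28.13157304  29.6       ] dist ex 0.16471079304948547 perp 0.20259275177462638 0.20259275177468183
st 1756 68.1144936079945 [575.50796991  88.18131191  67.39790514] [21.1856616  21.13595518  5.64466092]
jtop [323.0524583 105.9645284]
stop [434.84142723 195.2426639 ]
```

View pics/sc2c.png

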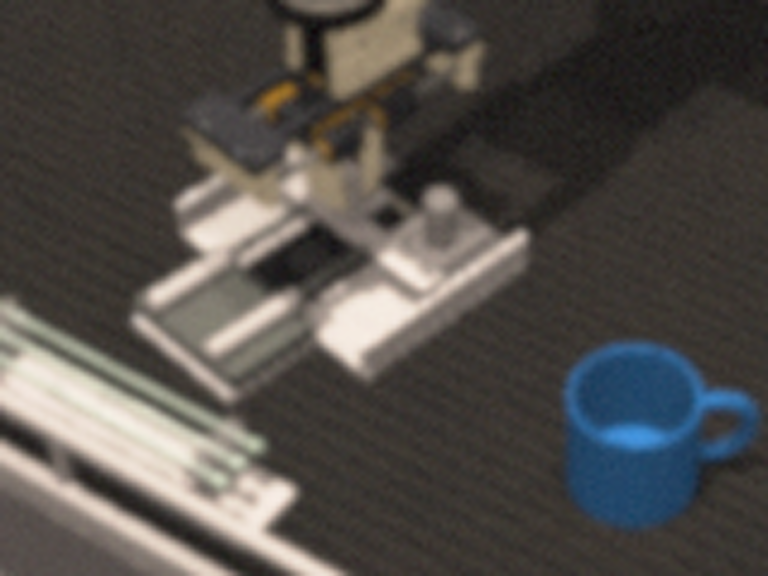

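View pics/w16.png

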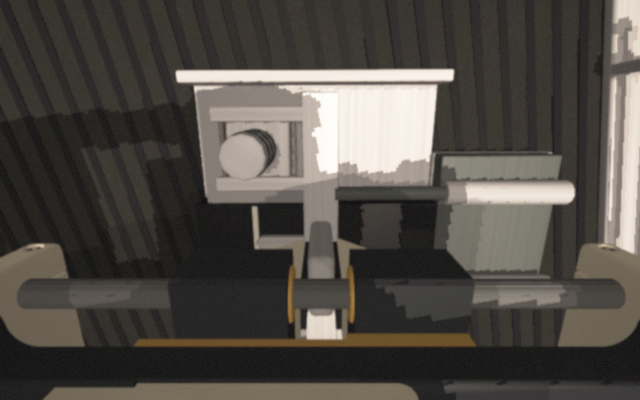

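The nose is 0.2 mm from the marker line by the image and 0.3 mm by odometry. The stopper is still seated, and the pull matches the spring (about 7.5 N). I'll hand in the job.

```bash
python3 -c "
from plant import bot
o=bot.get_obs();print(o['time'],o['dq'].round(4),o['contact_force'],o['grip_width']);print(bot.close_job())"
```

```text
19.2667 [ 0.0016 -0.0001 -0.0009  0.0007  0.0002  0.0004] [ 8.08603504 -1.38153694 -5.9848762 ] 12.105816546323991
the job is handed in; nothing more can be done
None
```

I seated the stopper in the square nest and the jigger in the round nest. I then pulled the fork onto the marker and handed the job in at 19.3 s, still gripping the handle; no verdict was reported.

**Parts, before the pull:** The stopper top was at z = 67.9 mm (68 wanted) and the jigger top at 78.9 mm (79 wanted). Both were within about 1 mm of their nest centres and let go.

**Fork at the end:** The nose was about 0.2 mm from the marker's centre line by the image and 0.3 mm by odometry. The arm was still, with a sideways pull of about 8 N, which matches the spring.

**Not confirmed:**
- **Jigger:** The gripper hid it in the last pictures, so I infer it is still seated from the fork passing freely and the normal pull force.
- **Vertical force:** It read about -5 to -6 N during the pull, and I did not track down why.
- **Cup and coasters:** I kept well clear of them. The last scene crop showed the cup upright, but I did not remeasure either.

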